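Lay the sample cylinder down in its cradle

ROBOT

A 6-joint arm with a two-finger parallel gripper is mounted at the origin on a cart in front of the work surface, level with it; the furniture and walls round the work are solid. World frame = base frame: x ahead of the robot, y to its left, z up, the work surface at z = 0. Lengths are in m, angles in rad, forces in N, time in s.
With the tool pointing down it reaches from about 0.35 to 0.875 m from the base axis. Payload 4.2 kg.
Tool frame: the origin (TCP) lies between the finger pads; the fingertips stand bot.tip_reach ahead of it and the grasp point (between the pads) lies 6 mm ahead of it (bot.tip_reach is the distance from the TCP to the fingertips, in m); z points along the fingers, y is the direction in which the jaws open and shut (so a half turn about z gives the same grasp; the last joint's range is limited). The gripper opens to 85 mm and grips with 20 to 120 N. Pads are 22 mm wide; open, the fingers measure 114 mm over their backs; the gripper's body (76 mm by 85 mm) begins 54 mm behind the grasp point. The pads swing forward as they close: fully open they stand 13 mm farther back than shut.
Start: joints at [-1.018, 0.385, 0.008, 0, -1.194, -0.259], TCP at [0.181, -0.598, 0.256] pointing down, gripper open.
Joint ranges: [-3.14, 3.14], [-1.21, 2.06], [-1.07, 1.41], [-3.16, 2.05], [-2.99, -0.16], [-3.1, 3.1]. Speed limits (rad/s): [2.79, 2.79, 3.14, 3.14, 3.14, 3.14].

INTERFACE

Orientations are given as a unit quaternion [x, y, z, w].
In Python, from bench import status, cams, workorder, bot gives the robot as it stands.
- The arm moves only by the tool arm_command, never from a script. Its argument "commands" is a list of rows, each an object of numbers: "grip": the finger opening in cm, from 0 to 8.54; "dx", "dy", "dz": the shift along the world's x, y, z in cm; "turn": the turn about the world's z in degrees. A call has 1 to 8 rows; each row is the pose to reach, as a shift and turn from the pose commanded when the call began; what a row does not reach only later rows make up. A row lasts 1/12 s, in which the tool goes at most 41.7 mm and 7.16 degrees, less where a joint would pass 70% of its speed; a pose out of reach is approached as far as the arm can. A call with a gripper value outside its range is refused whole. The fingers move at their own pace and stop on an object; "grip_force" is the grip in N (left out, the last holds). Time passes only in rows, so rows that repeat a pose let the fingers close. It gives the time, the measured TCP pose, the force and the opening at its end, in the units of the state.
- status.read_state(): the state, without advancing time (a new reading comes with each control period).
- cams.read_camera(name): name is "scene" or "side" or "wrist"; returns a dict with "img" (384x512x3 uint8, blue, green, red), "intrinsics" (3x3 intrinsics, pixels), "rvec" (rotation vector, rad) and "tvec" (3), from world to camera coordinates, as OpenCV has them; the wrist camera has in their place "tool_from_camera" (4x4, takes a point from camera to tool coordinates, whose origin is the TCP and whose axes are the flange's). Camera axes: x right, y down, z forward; pixel columns grow to the right and rows downward; lengths in m; the calibration is good to about 2 mm. A picture is of the moment at which its call begins: read the wrist's pose just before it. There is no depth.
- workorder.sign_off(): hands the job in, once; it reports no verdict.
The state is a dict: "time_s": time; "qpos": joint angles; "qvel": joint speeds; "tau": joint torques, N m; "eef_pos": TCP position; "eef_rot": TCP orientation; "force": force on the tool from outside, world axes, zero at the start; "torque": the same for the moment, N m; "opening": opening from 0.0 (shut) to 1.0 (fully open).
Only numpy, scipy, OpenCV 4.12 (cv2) and the standard library are available. Lean on these libraries where they do the work, as an engineer would, in place of code of your own. Each camera call takes 0.05 s, during which the arm holds its last target.

TASK

The steel sample cylinder stands upright in the foot seat of the small bench cradle. Tip it over between the two upright guides with the fingers, without pinching or lifting it, so that it lies in the V-shaped rest with its foot still in the seat by the heel stop; keep a finger under it all the way down so that it settles gently and never drops. Leave it lying there, let go of it, and do not disturb the things standing around.

Things in the scene. Friction and masses are not known exactly. Their poses are not given: they have to be found in the camera images.
- cradle: Low cradle fixed to the worktop: aluminium plate 175 x 74 mm, 8 mm thick, with grey plastic parts. Origin at worktop level on its centre line, z up. The cylinder is tipped towards the cradle's -x (roughly to the robot's left), in its x-z plane. The plate ends at x = -75 mm; beyond it, under the lying cylinder's head, the worktop is bare.
- seat (a point): Centre of the foot seat: bare plate, 8 mm over the worktop, at cradle x = +60 mm; the foot starts within 3 mm of it. Behind it the heel stop (x +78 to +94 mm, top 20 mm over the worktop). On both sides a cheek (x 0 to +94 mm, inner face 22.5 mm, outer face 30.5 mm from the centre line, 32 mm high) that rises to a tall guide, 98 mm high, at x 0 to +50 mm: the body tips between the guides.
- rest (a point): Bottom of the V of the rest, 105 mm from the seat along the cradle's -x and 25 mm over the worktop. The 90-degree V opens upwards; its arms are 14 mm thick along x, reach 30 mm to either side and 50 mm over the worktop.
- cylinder: Steel sample cylinder, 176 mm tall, 0.5 to 0.8 kg, free, upright; origin under its foot, 4 mm in its -y from its long axis, z along it. Up from the foot: foot radius 13 mm to 15 mm, body radius 20 mm to 130 mm, neck radius 11 mm at 140 to 150 mm, stem radius 8 mm, cap. A side outlet, 13 mm thick, 157 mm up, sticks out 28 mm from the axis in its -y: across the tipping direction, within 0.3 rad.
- foot (a point): Centre of the underside of the cylinder's foot, on its axis. Past about 9 degrees of tilt the cylinder falls by itself, pivoting on the foot's rim (radius 13 mm), and from about 65 degrees on the body's lower rim (radius 20 mm, 15 mm up). It can slide a little on the plate.
- head (a point): Centre of the top of the cylinder's round black cap (radius 11.5 mm, 14 mm tall), on its axis, 176 mm from the foot. When the cylinder lies in the rest its axis is about 70 degrees from upright, head end raised: this point is then about 83 mm over the worktop and 170 mm from the seat along the cradle's -x.
- gauge: Bystander: spare pressure gauge lying face up, 75 x 58 x 30 mm, origin at the centre of its underside.
- vial: Bystander: small glass vial standing upright, 23 mm across, 52 mm tall, origin at the centre of its underside.
- tee: Bystander: brass tee fitting lying flat, 32 x 44 x 16 mm, origin at the centre of its underside.

How it is judged:
At the end, for the whole second after the job is handed in: The cylinder lies still in the cradle, its axis 65 to 77 degrees from upright, its head beyond the V rest and within 20 mm of the cradle's centre line, its foot between the cheeks within 15 mm of that line, its weight on the cradle (angle between cylinder's own z axis and vertical between 1.13 and 1.34 rad and x of head in the frame of cradle below -0.08 m and y of head in the frame of cradle between -0.02 and 0.02 m and x of foot in the frame of cradle above 0.02 m and y of foot in the frame of cradle between -0.015 and 0.015 m and contact force between cylinder and cradle above 2 N and linear speed of cylinder below 0.02 m/s and angular speed of cylinder below 0.1 rad/s); the robot touches nothing.
It fails at once if the cylinder drops or is knocked over: it turns faster than 5 rad/s (angular speed of cylinder above 5 rad/s).
It fails at once if the cylinder's foot is lifted more than 40 mm over the plate (height (world z) of foot above 0.048 m).
It fails at once if the cylinder's foot leaves the seat, more than 45 mm from its centre (horizontal distance between foot and seat above 0.045 m).
It fails at once if the cylinder is pinched or pressed with more than 30 N (contact force between the fingers and cylinder above 30 N).
It fails at once if the gauge, the vial or the brass tee is moved more than 15 mm, or the vial tipped (distance of any of gauge, vial, tee from where it was at the start of the episode above 0.015 m or angle between vial's own z axis and vertical above 0.4 rad).
It also fails if it takes over 51 s, if anything falls off the work surface, if the arm or the gripper's body presses on something with over 40 N, if the wrist force passes 120 N, or if a joint passes its speed limit or range.

## Working session

There is one attempt and no reset: what is moved stays moved. The work goes in short steps, Python scripts to look and compute and a tool call to move; the robot and the scene stay as the last step left them, time stands still between calls to the robot, and variables do not carry over. Pictures are saved under pics/ and viewed, and the job is handed in when it is done.

Besides the shell and the picture viewer there is one more tool, called after ">>>" as name(argument=value, ...) on one line, values as JSON. arm_command: Moves the arm, as the interface text tells. Its arguments: {"type":"object","properties":{"commands":{"type":"array","items":{"type":"object","properties":{"grip":{"type":"number"},"dx":{"type":"number"},"dy":{"type":"number"},"dz":{"type":"number"},"turn":{"type":"number"}}}},"grip_force":{"type":"number"}},"required":["commands"]}

```bash
mkdir -p pics; ls; cat > h.py <<'E'
import numpy as np,cv2
from bench import status,cams,workorder,bot
def snap(n,f):
    c=cams.read_camera(n); cv2.imwrite('pics/'+f,c['img']); np.save('pics/'+f[:-4]+'.npy',c,allow_pickle=True); return c
def ld(f): return np.load('pics/'+f+'.npy',allow_pickle=True).item()
def ray(c,u,v):
    K=np.array(c['intrinsics']);R=cv2.Rodrigues(np.array(c['rvec'],float))[0];t=np.array(c['tvec']).ravel()
    d=R.T@np.linalg.inv(K)@[u,v,1];return -R.T@t,d/np.linalg.norm(d)
def plane(c,u,v,z):
    o,d=ray(c,u,v);return o+d*(z-o[2])/d[2]
def tri(c1,p1,c2,p2):
    o1,d1=ray(c1,*p1);o2,d2=ray(c2,*p2)
    s=np.linalg.lstsq(np.c_[d1,-d2],o2-o1,rcond=None)[0];a=o1+s[0]*d1;b=o2+s[1]*d2
    return (a+b)/2,np.linalg.norm(a-b)
def proj(c,P):
    return cv2.projectPoints(np.array(P,float).reshape(-1,3),np.array(c['rvec'],float),np.array(c['tvec'],float),np.array(c['intrinsics']),None)[0].reshape(-1,2)
E
python3 -c "
from h import *
for n in ['scene','side','wrist']: snap(n,n+'0.png')
print(status.read_state(),bot.tip_reach)
for n in ['scene','side']:
  c=ld(n+'0');print(c['intrinsics'],ray(c,256,192))
"
```

```text
pics
{'time_s': 0.15, 'qpos': array([-1.01837975e+00,  3.85363576e-01,  6.93788114e-03, -2.98404359e-04,
       -1.19401170e+00, -2.58618305e-01]), 'qvel': array([-0.00075742, -0.0011377 ,  0.00465344,  0.00139705,  0.00090237,
        0.00194234]), 'tau': array([ 1.33587073e-04, -3.92678511e+01,  1.88582182e+01,  4.18856174e+00,
       -3.39258338e-03, -3.97428522e-06]), 'eef_pos': array([ 0.18089325, -0.59783472,  0.25548994]), 'eef_rot': array([-1.46316908e-01,  9.89237418e-01,  8.08701148e-04, -1.96253538e-04]), 'force': array([0.40587437, 0.42600201, 0.34423518]), 'torque': array([-0.01679521,  0.01080838,  0.07057523]), 'opening': 1.0007602106723203} 0.025
[[371.065487     0.         250.06782537]
 [  0.         371.065487   190.23261121]
 [  0.           0.           1.        ]] (array([ 0.70961028, -0.83088803,  0.54207093]), array([-0.15028719,  0.86398937, -0.48055815]))
[[469.50262625   0.         248.94428427]
 [  0.         469.50262625 188.80645795]
 [  0.           0.           1.        ]] (array([ 0.60288705, -0.8477612 ,  0.51874561]), array([-0.04720112,  0.8791111 , -0.47427389]))
```

View pics/scene0.png

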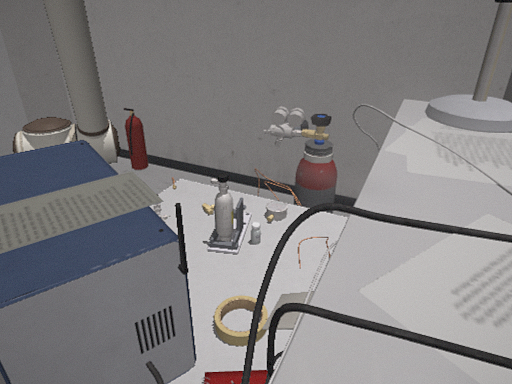

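View pics/side0.png

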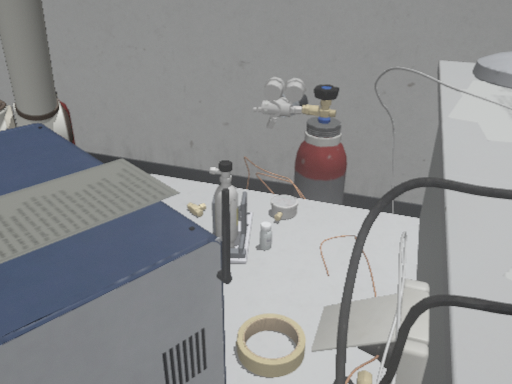

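View pics/wrist0.png

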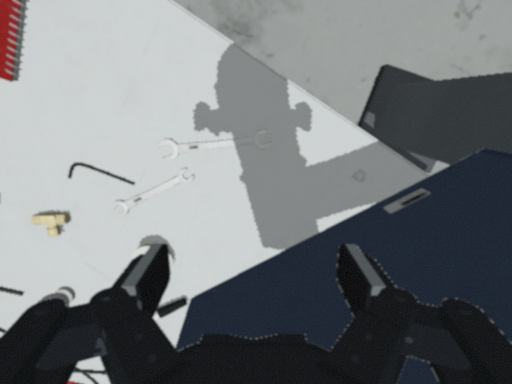

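The scene and side pictures both show the cylinder standing in the cradle, at about (224,215) in scene and (228,210) in side. The wrist camera doesn't see it. I'll zoom in on both.

```bash
python3 -c "
from h import *
a=ld('scene0')['img'][165:265,155:305];b=ld('side0')['img'][150:290,170:310]
cv2.imwrite('pics/za.png',cv2.resize(a,None,fx=5.3,fy=5.3,interpolation=cv2.INTER_CUBIC))
cv2.imwrite('pics/zb.png',cv2.resize(b,None,fx=4.2,fy=4.2,interpolation=cv2.INTER_CUBIC))
c=ld('scene0');print(plane(c,224,240,0),plane(ld('side0'),230,250,0))
print(tri(c,(223,178),ld('side0'),(226,166)))
"
```

```text
[ 0.50558727 -0.11262627  0.        ] [ 0.5157116  -0.12104771  0.        ]
(array([ 0.51176847, -0.12074057,  0.1750401 ]), np.float64(0.0002808512101517577))
```

View pics/za.png

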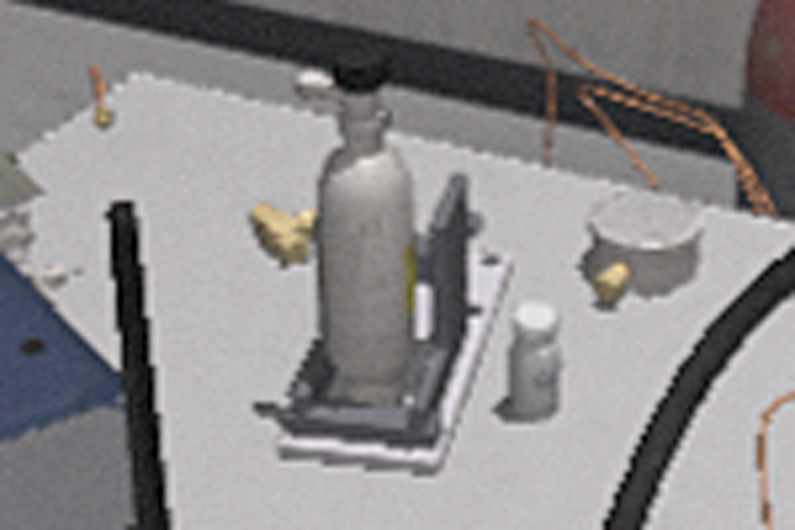

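View pics/zb.png

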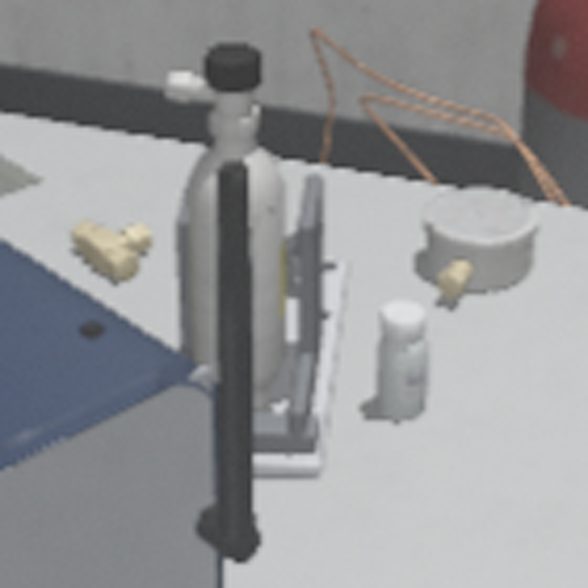

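```bash
python3 -c "
from h import *
a=ld('scene0');b=ld('side0');w=ld('wrist0')
f=lambda p,q:print(np.round(tri(a,p,b,q)[0],3),round(tri(a,p,b,q)[1],4))
f((183,270),(228,280));f((180,205),(226,190))
za=lambda x,y:(155+x/5.3,165+y/5.3); zb=lambda x,y:(170+x/4.2,150+y/4.2)
f(za(358,60),zb(233,55)) # cap
f(za(302,82),zb(172,85)) # outlet end
f(za(460,175),zb(318,178)) # guide top
f(za(440,465),zb(318,470)) # plate corner +x
f(za(512,262),zb(348,265))
f(za(538,312),zb(403,312)) # vial top
f(za(645,222),zb(480,208)) # gauge
print(w['tool_from_camera'],w['intrinsics'])
"
```

```text
[ 0.557 -0.489  0.229] 0.0023
[ 0.556 -0.473  0.317] 0.0013
[ 0.511 -0.123  0.181] 0.0015
[ 0.485 -0.116  0.164] 0.0
[ 0.541 -0.063  0.094] 0.0008
[ 0.547 -0.142 -0.01 ] 0.0001
[0.55  0.016 0.   ] 0.0012
[ 0.582 -0.084  0.038] 0.0008
[0.617 0.023 0.03 ] 0.0055
[[ 1.90819147e-04 -9.53984692e-01 -2.99855251e-01  7.53880581e-02]
 [ 9.99999524e-01 -1.05001560e-04  9.70431352e-04 -8.07743627e-04]
 [-9.57261923e-04 -2.99855293e-01  9.53984217e-01 -1.17838328e-01]
 [ 0.00000000e+00  0.00000000e+00  0.00000000e+00  1.00000000e+00]] [[288.00229776   0.         253.09812364]
 [  0.         288.00229776 191.63758677]
 [  0.           0.           1.        ]]
```

>>> arm_command(commands=[{"dz": 4,"dx": 0},{"dx": 2,"dy": 4,"dz": 6,"turn": -6},{"dx": 4,"dy": 8,"dz": 7,"turn": -12},{"dx": 6,"dy": 12,"dz": 8,"turn": -17},{"dx": 8,"dy": 15.5,"dz": 9,"turn": -17},{"dx": 9.5,"dy": 19,"dz": 9,"turn": -17},{"dx": 11,"dy": 22.5,"dz": 9,"turn": -17},{"dx": 13,"dy": 26,"dz": 9,"turn": -17}])

```text
invalid input at $.commands[0]: expected keys grip, dx, dy, dz, turn
```

>>> arm_command(commands=[{"dx": 2,"dy": 3.5},{"dx": 4,"dy": 7},{"dx": 6,"dy": 10.5},{"dx": 8,"dy": 14},{"dx": 10,"dy": 17.5},{"dx": 12,"dy": 21},{"dx": 13.5,"dy": 24},{"dx": 14,"dy": 26}])

```text
invalid input at $.commands[0]: expected keys grip, dx, dy, dz, turn
```

>>> arm_command(commands=[{"dy": 2},{"dy": 2},{"dy": 2}])

```text
invalid input at $.commands[0]: expected keys grip, dx, dy, dz, turn
```

```bash
python3 -c "
from h import *
s=status.read_state();c=snap('wrist','w1.png')
np.save('pics/w1s.npy',s,allow_pickle=True)
print(s['time_s'],s['eef_pos'],s['eef_rot'],s['opening'],s['force'])
"
```

```text
0.15 [ 0.18089325 -0.59783472  0.25548994] [-1.46316908e-01  9.89237418e-01  8.08701148e-04 -1.96253538e-04] 1.0007602106723203 [0.40587437 0.42600201 0.34423518]
```

View pics/w1.png

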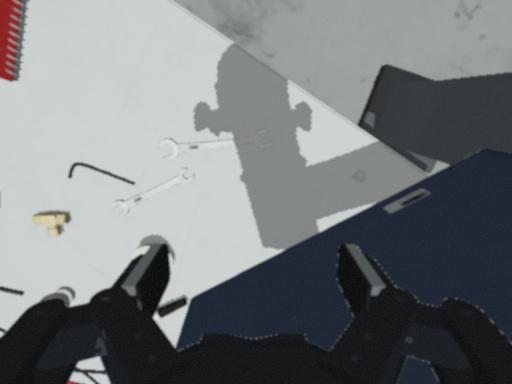

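All the keys have to be given in every row, so those calls were refused and nothing moved.

>>> arm_command(commands=[{"grip": 8.5,"dz": 4,"dx": 0,"dy": 0,"turn": 0},{"grip": 8.5,"dx": 2,"dy": 4,"dz": 6,"turn": -6},{"grip": 8.5,"dx": 4,"dy": 7.5,"dz": 7,"turn": -12},{"grip": 8.5,"dx": 6,"dy": 11,"dz": 8,"turn": -17},{"grip": 8.5,"dx": 8,"dy": 14.5,"dz": 9,"turn": -17},{"grip": 8.5,"dx": 9.5,"dy": 18,"dz": 9,"turn": -17},{"grip": 8.5,"dx": 11,"dy": 21.5,"dz": 9,"turn": -17},{"grip": 8.5,"dx": 13,"dy": 25,"dz": 9,"turn": -17}])

```text
time_s: 0.87
eef_pos: [0.3109, -0.3461, 0.3467]
eef_rot: [0.002, 1.0, -0.0, 0.0]
force: [0.2, -0.4, -0.7]
opening: 0.995
```

>>> arm_command(commands=[{"grip": 8.5,"dx": 2,"dy": 3.5,"dz": 0,"turn": 0},{"grip": 8.5,"dx": 4,"dy": 7,"dz": 0,"turn": 0},{"grip": 8.5,"dx": 6,"dy": 10.5,"dz": 0,"turn": 0},{"grip": 8.5,"dx": 8,"dy": 14,"dz": 0,"turn": 0},{"grip": 8.5,"dx": 10,"dy": 17.5,"dz": 0,"turn": 0},{"grip": 8.5,"dx": 12,"dy": 21,"dz": 0,"turn": 0},{"grip": 8.5,"dx": 13.5,"dy": 24,"dz": 0,"turn": 0},{"grip": 8.5,"dx": 14,"dy": 27,"dz": 0,"turn": 0}])

```text
time_s: 1.53
eef_pos: [0.4524, -0.076, 0.3459]
eef_rot: [0.001, 1.0, -0.0, -0.0]
force: [0.2, -0.0, 0.0]
opening: 0.997
```

>>> arm_command(commands=[{"grip": 8.5,"dx": 0,"dy": 1,"dz": 0,"turn": 0},{"grip": 8.5,"dx": 0,"dy": 1,"dz": 0,"turn": 0},{"grip": 8.5,"dx": 0,"dy": 1,"dz": 0,"turn": 0}])

```text
time_s: 1.78
eef_pos: [0.4508, -0.068, 0.3462]
eef_rot: [0.001, 1.0, -0.0, -0.0]
force: [0.2, 0.0, -0.1]
opening: 0.998
```

```bash
python3 -c "
from h import *
s=status.read_state();c=snap('wrist','w1.png')
np.save('pics/w1s.npy',s,allow_pickle=True)
print(s['time_s'],s['eef_pos'],s['eef_rot'],s['opening'],s['force'])
"
```

```text
1.7833 [ 0.45078426 -0.06798708  0.34624004] [ 7.82424539e-04  9.99999672e-01 -7.46138757e-05 -1.95963657e-04] 0.9981700167387724 [ 0.20143535  0.00700214 -0.11602831]
```

View pics/w1.png

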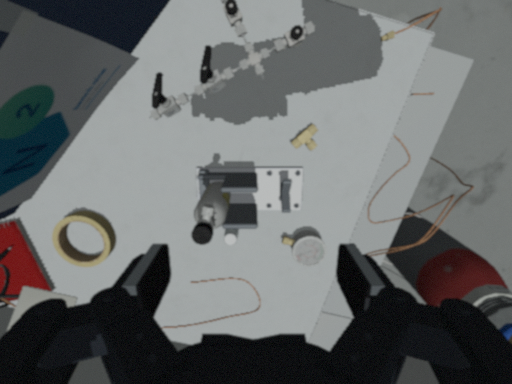

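```bash
python3 -c "
from h import *
a=ld('w1')['img'][120:280,175:345]
cv2.imwrite('pics/zw.png',cv2.resize(a,None,fx=4.6,fy=3.7*1,interpolation=cv2.INTER_CUBIC))
"
```

```text
(no output)
```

View pics/zw.png

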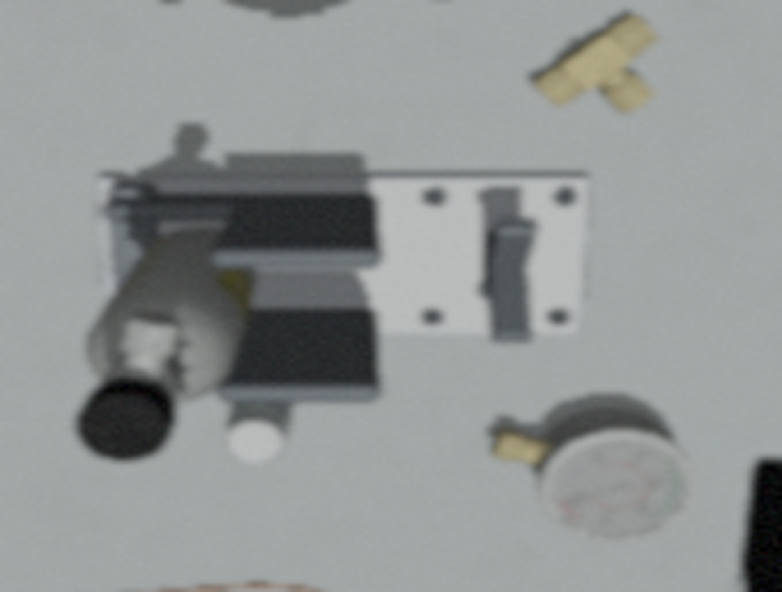

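```bash
cat >> h.py <<'E'
from scipy.spatial.transform import Rotation as Ro
def wcam(c,s):
    T=np.array(c['tool_from_camera']);R=Ro.from_quat(s['eef_rot']).as_matrix()
    Rw=R@T[:3,:3];o=np.array(s['eef_pos'])+R@T[:3,3]
    c=dict(c);c['rvec']=cv2.Rodrigues(Rw.T)[0];c['tvec']=-Rw.T@o;return c
E
python3 -c "
from h import *
w=wcam(ld('w1'),ld('w1s'))
a=ld('scene0');b=ld('side0')
z=lambda x,y:(175+x/4.6,120+y/3.7)
P=[plane(w,*z(x,y),.008) for x,y in[(100,175),(588,175),(583,333),(375,334)]]
print(np.round(P,4)); d=P[1]-P[0];print('edge yaw',np.degrees(np.arctan2(d[1],d[0])),np.linalg.norm(d),np.linalg.norm(P[2]-P[1]))
# V rest arm ends top z=.05 ; guides top z=.098
for p,zz in [((515,228),.05),((512,335),.05),((375,258),.098),((372,395),.098),((225,262),.098),((565,197),.008),((558,317),.008)]: print(p,np.round(plane(w,*z(*p),zz),4))
cap=z(126,418)
pa=(155+358/5.3,165+56/5.3);pb=(170+233/4.2,150+50/4.2)
for q in [tri(w,cap,a,pa),tri(w,cap,b,pb),tri(a,pa,b,pb)]: print(np.round(q[0],4),round(q[1],4))
print('cap z.176',plane(w,*cap,.176), plane(w,*z(255,440),.052),plane(w,*z(610,480),.03),plane(w,*z(600,65),.016))
"
```

```text
[[ 0.4773 -0.1592  0.008 ]
 [ 0.4775  0.0124  0.008 ]
 [ 0.5514  0.0142  0.008 ]
 [ 0.5517 -0.0624  0.008 ]]
edge yaw 89.91269706273036 0.1715277807618598 0.07387286065020368
(515, 228) [ 0.4899 -0.0176  0.05  ]
(512, 335) [ 0.536  -0.0171  0.05  ]
(375, 258) [ 0.4878 -0.0636  0.098 ]
(372, 395) [ 0.5414 -0.0644  0.098 ]
(225, 262) [ 0.4892 -0.107   0.098 ]
(565, 197) [0.4874 0.0047 0.008 ]
(558, 317) [0.5436 0.0047 0.008 ]
[ 0.5112 -0.1227  0.1816] 0.0008
[ 0.5106 -0.1223  0.1833] 0.0013
[ 0.5115 -0.1232  0.183 ] 0.0018
cap z.176 [ 0.51343106 -0.12388401  0.176     ] [ 0.58313527 -0.10406618  0.052     ] [0.61458166 0.02367188 0.03      ] [0.42899705 0.01260523 0.016     ]
```

```bash
python3 -c "
from h import *
c=ld('w1')
cv2.imwrite('pics/zf.png',cv2.resize(c['img'][230:330,300:450],None,fx=5,fy=5,interpolation=cv2.INTER_CUBIC))
T=np.array(c['tool_from_camera']);Ki=np.linalg.inv(c['intrinsics'])
for p in [(338,247),(360,243),(383,287),(358,310),(340,270)]:
  d=T[:3,:3]@Ki@[*p,1];o=T[:3,3]
  for y in(.0425,):
    print(p,np.round(o+d*(y-o[1])/d[1],4))
"
```

```text
(338, 247) [0.0052 0.0425 0.0122]
(360, 243) [ 0.0211  0.0425 -0.0141]
(383, 287) [ 0.0168  0.0425 -0.0368]
(358, 310) [-0.006   0.0425 -0.0203]
(340, 270) [-0.004   0.0425  0.0058]
```

View pics/zf.png

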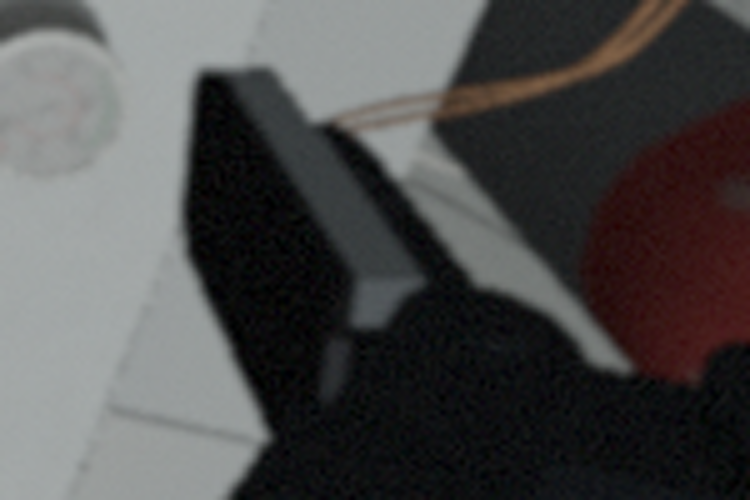

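>>> arm_command(commands=[{"grip": 4.5,"dx": 3,"dy": -2.7,"dz": 0,"turn": 0},{"grip": 4.5,"dx": 6.1,"dy": -5.4,"dz": 0,"turn": 0},{"grip": 4.5,"dx": 6.1,"dy": -5.4,"dz": -3,"turn": 0},{"grip": 4.5,"dx": 6.1,"dy": -5.4,"dz": -6,"turn": 0},{"grip": 4.5,"dx": 6.1,"dy": -5.4,"dz": -9,"turn": 0},{"grip": 4.5,"dx": 6.1,"dy": -5.4,"dz": -11,"turn": 0},{"grip": 4.5,"dx": 6.1,"dy": -5.4,"dz": -11,"turn": 0},{"grip": 4.5,"dx": 6.1,"dy": -5.4,"dz": -11,"turn": 0}])

```text
time_s: 2.5
eef_pos: [0.5115, -0.1236, 0.236]
eef_rot: [0.002, 1.0, -0.0, -0.001]
force: [0.3, 0.6, 1.2]
opening: 0.528
```

```bash
cat > look.py <<'E'
import sys
from h import *
t=sys.argv[1]
s=status.read_state();c=snap('wrist','w%s.png'%t);np.save('pics/w%ss.npy'%t,s,allow_pickle=True)
b=snap('side','s%s.png'%t)
im=np.hstack([cv2.resize(c['img'],(400,300),interpolation=cv2.INTER_AREA),cv2.resize(b['img'][120:300,120:360],(400,300))])
cv2.imwrite('pics/m%s.png'%t,im)
print(s['time_s'],s['eef_pos'],s['opening'],s['force'])
E
python3 look.py 2
```

```text
2.5 [ 0.51150242 -0.12359059  0.23601955] 0.5280973317367746 [0.28749712 0.60576688 1.20142327]
```

View pics/m2.png

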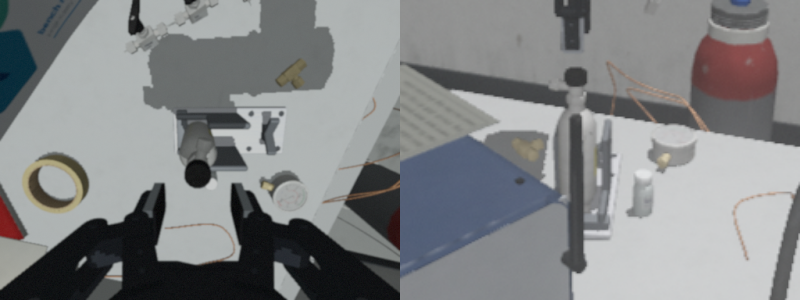

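View pics/w2.png

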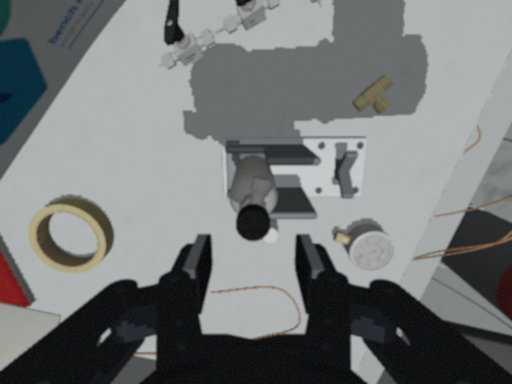

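The wrist picture shows the cap at (253,221), midway between the fingertips at columns 211 and 297, and the side view shows the hand directly above it. I'll check the cap position.

```bash
python3 -c "
from h import *
w=wcam(ld('w2'),ld('w2s'));im=w['img']
m=(im.max(2)<40).astype(np.uint8);n,l,st,ce=cv2.connectedComponentsWithStats(m[195:250,225:280])
for i in range(1,n):
  if st[i][4]>100: print(st[i],ce[i]+[225,195],plane(w,*(ce[i]+[225,195]),.182))
w1=wcam(ld('w1'),ld('w1s'));m=(w1['img'].max(2)<40).astype(np.uint8);n,l,st,ce=cv2.connectedComponentsWithStats(m[215:250,185:220])
for i in range(1,n):
  if st[i][4]>100:
    p=ce[i]+[185,215];print(st[i],p,plane(w1,*p,.182));P=p
print(tri(w,(252.9,221),w1,P))
T=np.array(w['tool_from_camera']);Ki=np.linalg.inv(w['intrinsics'])
for p in [(299,235),(297,243),(295,258)]:
  d=T[:3,:3]@Ki@[*p,1];o=T[:3,3];print(p,o+d*(.0225-o[1])/d[1])
"
```

```text
[ 13  10  32  34 875] [252.75885714 221.61485714] [ 0.51046732 -0.12406782  0.182     ]
[  9   8  18  20 224] [202.51339286 231.71428571] [ 0.50907887 -0.12251382  0.182     ]
(array([ 0.51325718, -0.12405486,  0.17378968]), np.float64(0.0005450231665046054))
(299, 235) [0.01193398 0.0225     0.0119117 ]
(297, 243) [0.00511098 0.0225     0.01655096]
(295, 258) [-0.00598561  0.0225      0.02049377]
```

>>> arm_command(commands=[{"grip": 3.2,"dx": 0,"dy": 0,"dz": -2,"turn": 0},{"grip": 3.2,"dx": 0,"dy": 0,"dz": -4,"turn": 0},{"grip": 3.2,"dx": 0,"dy": 0,"dz": -4.6,"turn": 0},{"grip": 3.2,"dx": 0,"dy": 0,"dz": -4.6,"turn": 0},{"grip": 3.2,"dx": 0,"dy": 0,"dz": -4.6,"turn": 0}])

```text
time_s: 3.02
eef_pos: [0.513, -0.1224, 0.1919]
eef_rot: [0.001, 1.0, -0.0, 0.001]
force: [-0.8, 0.6, 0.0]
opening: 0.37
```

```bash
python3 look.py 3
```

```text
3.0167 [ 0.51295672 -0.12237938  0.19187269] 0.37005012206692983 [-0.78492493  0.56000424  0.03166709]
```

View pics/w3.png

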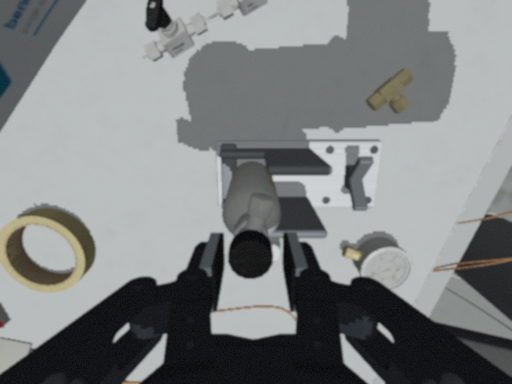

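View pics/m3.png

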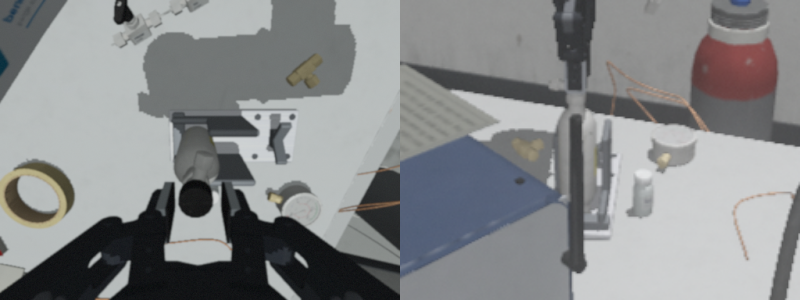

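The cap at (251,253) is between the fingers, with free space on both sides. Next I'll push with the rear finger.

>>> arm_command(commands=[{"grip": 3.2,"dx": 0,"dy": 0.3,"dz": 0,"turn": 0},{"grip": 3.2,"dx": 0,"dy": 0.6,"dz": 0,"turn": 0},{"grip": 3.2,"dx": 0,"dy": 0.9,"dz": 0,"turn": 0},{"grip": 3.2,"dx": 0,"dy": 1.2,"dz": -0.1,"turn": 0},{"grip": 3.2,"dx": 0,"dy": 1.4,"dz": -0.1,"turn": 0},{"grip": 3.2,"dx": 0,"dy": 1.6,"dz": -0.1,"turn": 0},{"grip": 3.2,"dx": 0,"dy": 1.6,"dz": -0.1,"turn": 0},{"grip": 3.2,"dx": 0,"dy": 1.6,"dz": -0.1,"turn": 0}])

```text
time_s: 3.78
eef_pos: [0.512, -0.106, 0.1893]
eef_rot: [0.001, 1.0, 0.0, -0.0]
force: [-0.4, 0.3, 0.0]
opening: 0.372
```

```bash
python3 look.py 4
```

```text
3.7833 [ 0.51199655 -0.10603366  0.18925357] 0.372285294841529 [-0.38003593  0.27227247  0.0182863 ]
```

View pics/w4.png

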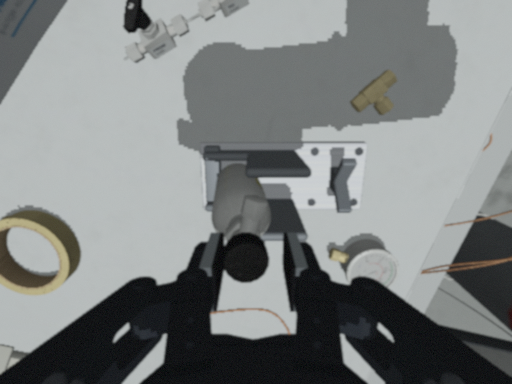

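The cap at (246,257) now rests against the rear (left) finger and the cylinder is starting to lean. I'll keep pushing slowly.

>>> arm_command(commands=[{"grip": 3.2,"dx": 0,"dy": 0.25,"dz": 0,"turn": 0},{"grip": 3.2,"dx": 0,"dy": 0.5,"dz": 0,"turn": 0},{"grip": 3.2,"dx": 0,"dy": 0.75,"dz": 0,"turn": 0},{"grip": 3.2,"dx": 0,"dy": 1.0,"dz": -0.1,"turn": 0},{"grip": 3.2,"dx": 0,"dy": 1.2,"dz": -0.1,"turn": 0},{"grip": 3.2,"dx": 0,"dy": 1.4,"dz": -0.2,"turn": 0},{"grip": 3.2,"dx": 0,"dy": 1.6,"dz": -0.2,"turn": 0},{"grip": 3.2,"dx": 0,"dy": 1.6,"dz": -0.2,"turn": 0}])

```text
time_s: 4.55
eef_pos: [0.5119, -0.0898, 0.1872]
eef_rot: [0.001, 1.0, 0.0, -0.0]
force: [0.7, 0.1, -0.6]
opening: 0.377
```

```bash
python3 look.py 5
```

```text
4.55 [ 0.51193379 -0.08979961  0.18716896] 0.3768644061939546 [ 0.73453879  0.09472517 -0.64390804]
```

View pics/w5.png

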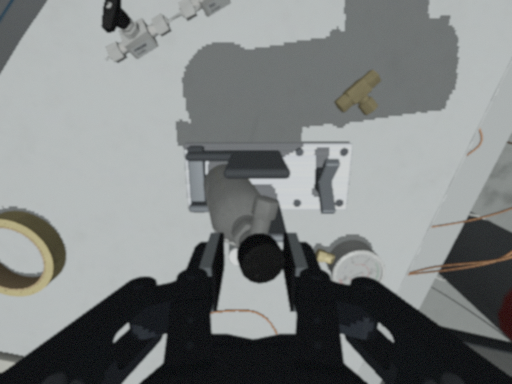

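The cap at (262,257) has come over onto the front (right) finger, which now holds it at roughly 12°. Opening the jaws slowly lets that finger retreat and frees the rear one.

>>> arm_command(commands=[{"grip": 3.4,"dx": 0,"dy": 0,"dz": 0,"turn": 0},{"grip": 3.6,"dx": 0,"dy": 0,"dz": -0.1,"turn": 0},{"grip": 3.8,"dx": 0,"dy": 0,"dz": -0.1,"turn": 0},{"grip": 4.0,"dx": 0,"dy": 0,"dz": -0.2,"turn": 0},{"grip": 4.2,"dx": 0,"dy": 0,"dz": -0.2,"turn": 0},{"grip": 4.5,"dx": 0,"dy": 0,"dz": -0.3,"turn": 0},{"grip": 4.8,"dx": 0,"dy": 0,"dz": -0.4,"turn": 0},{"grip": 5.1,"dx": 0,"dy": 0,"dz": -0.5,"turn": 0}])

```text
time_s: 5.32
eef_pos: [0.512, -0.0902, 0.1822]
eef_rot: [0.001, 1.0, 0.0, 0.0]
force: [-0.4, 0.6, -0.4]
opening: 0.598
```

>>> arm_command(commands=[{"grip": 5.4,"dx": 0,"dy": 0,"dz": -0.1,"turn": 0},{"grip": 5.7,"dx": 0,"dy": 0,"dz": -0.2,"turn": 0},{"grip": 6.0,"dx": 0,"dy": 0,"dz": -0.3,"turn": 0},{"grip": 6.3,"dx": 0,"dy": 0,"dz": -0.4,"turn": 0},{"grip": 6.6,"dx": 0,"dy": 0,"dz": -0.5,"turn": 0},{"grip": 6.9,"dx": 0,"dy": 0,"dz": -0.6,"turn": 0},{"grip": 7.2,"dx": 0,"dy": 0,"dz": -0.7,"turn": 0},{"grip": 7.5,"dx": 0,"dy": 0,"dz": -0.8,"turn": 0}])

```text
time_s: 5.98
eef_pos: [0.512, -0.0902, 0.1742]
eef_rot: [0.001, 1.0, 0.0, 0.0]
force: [-0.7, 0.8, 0.6]
opening: 0.88
```

```bash
python3 look.py 6
```

```text
5.9833 [ 0.51200609 -0.09018855  0.17420707] 0.8798331218144851 [-0.68452994  0.84008895  0.60458327]
```

View pics/w6.png

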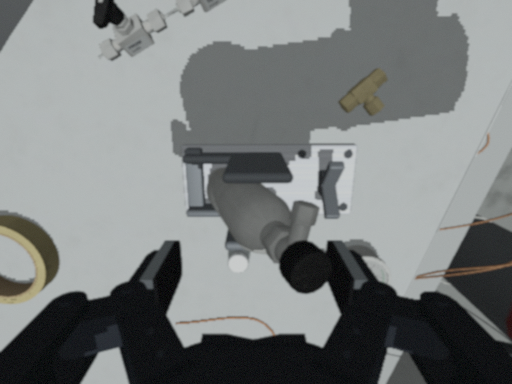

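View pics/m6.png

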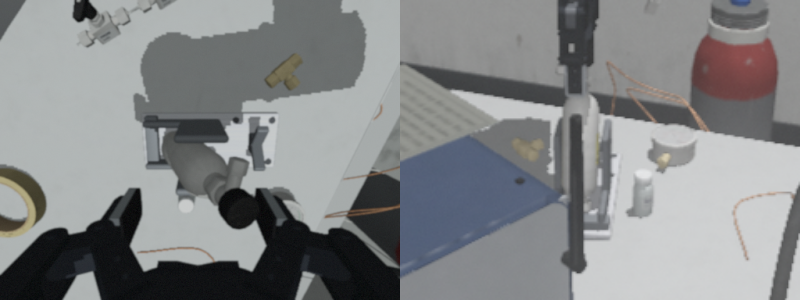

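The cap at (305,266) leans on the front finger. I'll check where it sits across the pad.

```bash
python3 -c "
from h import *
for t,p in(('4',(246,257)),('5',(262,257)),('6',(306,266))):
  w=wcam(ld('w'+t),ld('w'+t+'s'))
  for z in(.17,.178,.184): print(t,z,plane(w,*p,z))
th=np.radians([12,20,30,40,50,60,65,70])
print(np.c_[np.degrees(th),(-.1095+.176*np.sin(th)-.0015*np.cos(th)),(.008+.176*np.cos(th)+.0015*np.sin(th))].round(4))
"
```

```text
4 0.17 [ 0.5166238  -0.11010677  0.17      ]
4 0.178 [ 0.51196631 -0.10987954  0.178     ]
4 0.184 [ 0.50847319 -0.10970913  0.184     ]
5 0.17 [ 0.5153697  -0.08534671  0.17      ]
5 0.178 [ 0.51071202 -0.08562236  0.178     ]
5 0.184 [ 0.50721876 -0.0858291   0.184     ]
6 0.17 [ 0.51287802 -0.06487652  0.17      ]
6 0.178 [ 0.50789058 -0.06654594  0.178     ]
6 0.184 [ 0.50415  -0.067798  0.184   ]
[[ 1.200e+01 -7.440e-02  1.805e-01]
 [ 2.000e+01 -5.070e-02  1.739e-01]
 [ 3.000e+01 -2.280e-02  1.612e-01]
 [ 4.000e+01  2.500e-03  1.438e-01]
 [ 5.000e+01  2.440e-02  1.223e-01]
 [ 6.000e+01  4.220e-02  9.730e-02]
 [ 6.500e+01  4.940e-02  8.370e-02]
 [ 7.000e+01  5.540e-02  6.960e-02]]
```

>>> arm_command(commands=[{"grip": 7.8,"dx": 0,"dy": 0.0,"dz": -0.1,"turn": 0},{"grip": 8.1,"dx": 0,"dy": 0.0,"dz": -0.2,"turn": 0},{"grip": 8.4,"dx": 0,"dy": 0.1,"dz": -0.3,"turn": 0},{"grip": 8.5,"dx": 0,"dy": 0.3,"dz": -0.4,"turn": 0},{"grip": 8.5,"dx": 0,"dy": 0.5,"dz": -0.5,"turn": 0},{"grip": 8.5,"dx": 0,"dy": 0.7,"dz": -0.6,"turn": 0},{"grip": 8.5,"dx": 0,"dy": 0.9,"dz": -0.7,"turn": 0},{"grip": 8.5,"dx": 0,"dy": 1.1,"dz": -0.8,"turn": 0}])

```text
time_s: 6.75
eef_pos: [0.5121, -0.0789, 0.1662]
eef_rot: [0.001, 1.0, 0.0, 0.0]
force: [0.2, 0.0, 0.5]
opening: 0.999
```

>>> arm_command(commands=[{"grip": 8.5,"dx": 0,"dy": 0.2,"dz": -0.1,"turn": 0},{"grip": 8.5,"dx": 0,"dy": 0.4,"dz": -0.2,"turn": 0},{"grip": 8.5,"dx": 0,"dy": 0.6,"dz": -0.3,"turn": 0},{"grip": 8.5,"dx": 0,"dy": 0.8,"dz": -0.4,"turn": 0},{"grip": 8.5,"dx": 0,"dy": 1.0,"dz": -0.5,"turn": 0},{"grip": 8.5,"dx": 0,"dy": 1.2,"dz": -0.6,"turn": 0},{"grip": 8.5,"dx": 0,"dy": 1.4,"dz": -0.7,"turn": 0},{"grip": 8.5,"dx": 0,"dy": 1.5,"dz": -0.8,"turn": 0}])

```text
time_s: 7.42
eef_pos: [0.512, -0.0639, 0.1582]
eef_rot: [0.001, 1.0, 0.0, -0.0]
force: [-0.6, 1.7, 0.2]
opening: 0.996
```

```bash
python3 look.py 7
```

```text
7.4167 [ 0.5120115 -0.0639236  0.1581732] 0.9961189778683865 [-0.60102317  1.67419642  0.24042174]
```

View pics/w7.png

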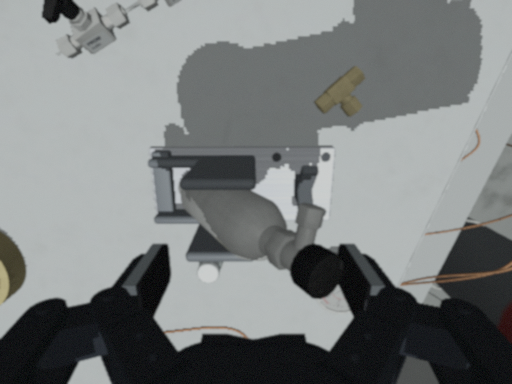

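View pics/m7.png

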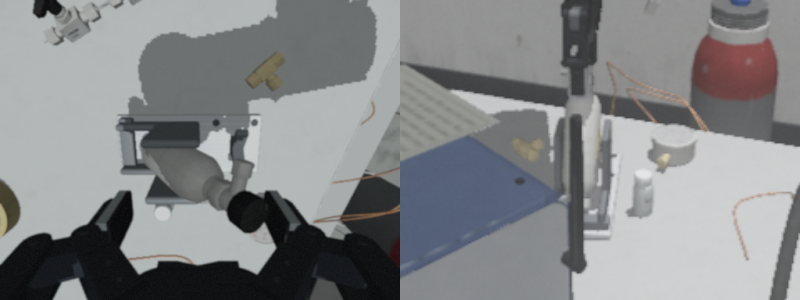

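At about 30° the cap at (317,270) still leans on the front finger, with 1.7 N along y. I'll keep lowering.

>>> arm_command(commands=[{"grip": 8.5,"dx": 0,"dy": 0.2,"dz": -0.1,"turn": 0},{"grip": 8.5,"dx": 0,"dy": 0.4,"dz": -0.2,"turn": 0},{"grip": 8.5,"dx": 0,"dy": 0.6,"dz": -0.3,"turn": 0},{"grip": 8.5,"dx": 0,"dy": 0.8,"dz": -0.4,"turn": 0},{"grip": 8.5,"dx": 0,"dy": 1.0,"dz": -0.6,"turn": 0},{"grip": 8.5,"dx": 0,"dy": 1.2,"dz": -0.7,"turn": 0},{"grip": 8.5,"dx": 0,"dy": 1.4,"dz": -0.9,"turn": 0},{"grip": 8.5,"dx": 0,"dy": 1.6,"dz": -1.0,"turn": 0}])

```text
time_s: 8.18
eef_pos: [0.512, -0.0479, 0.1481]
eef_rot: [0.001, 1.0, 0.0, 0.0]
force: [0.1, 0.8, -0.2]
opening: 0.998
```

>>> arm_command(commands=[{"grip": 8.5,"dx": 0,"dy": 0.2,"dz": -0.15,"turn": 0},{"grip": 8.5,"dx": 0,"dy": 0.4,"dz": -0.3,"turn": 0},{"grip": 8.5,"dx": 0,"dy": 0.5,"dz": -0.4,"turn": 0},{"grip": 8.5,"dx": 0,"dy": 0.7,"dz": -0.6,"turn": 0},{"grip": 8.5,"dx": 0,"dy": 0.8,"dz": -0.7,"turn": 0},{"grip": 8.5,"dx": 0,"dy": 0.9,"dz": -0.8,"turn": 0},{"grip": 8.5,"dx": 0,"dy": 0.9,"dz": -0.8,"turn": 0}])

```text
time_s: 8.77
eef_pos: [0.5121, -0.0389, 0.1402]
eef_rot: [0.001, 1.0, 0.0, 0.0]
force: [0.2, 2.1, 0.5]
opening: 0.989
```

```bash
python3 look.py 8
```

```text
8.7667 [ 0.5121178  -0.03890564  0.14019809] 0.9892118340064278 [0.17194816 2.06607794 0.5425941 ]
```

View pics/w8.png

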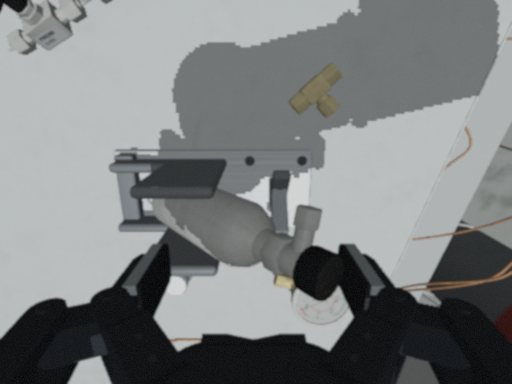

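View pics/m8.png

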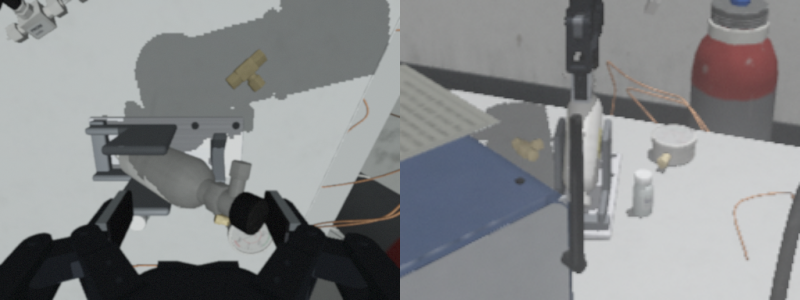

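At about 40° everything is in order: the cap at (320,273) is on the pad and y force is 2.1 N. Next I'll turn the hand a little about the front finger while lowering, so the rear finger passes beside the body.

>>> arm_command(commands=[{"grip": 8.5,"dx": 0.1,"dy": 0.2,"dz": -0.15,"turn": 1},{"grip": 8.5,"dx": 0.15,"dy": 0.35,"dz": -0.3,"turn": 2},{"grip": 8.5,"dx": 0.2,"dy": 0.5,"dz": -0.4,"turn": 3},{"grip": 8.5,"dx": 0.3,"dy": 0.65,"dz": -0.55,"turn": 4},{"grip": 8.5,"dx": 0.35,"dy": 0.8,"dz": -0.7,"turn": 5},{"grip": 8.5,"dx": 0.45,"dy": 0.95,"dz": -0.8,"turn": 6},{"grip": 8.5,"dx": 0.5,"dy": 1.1,"dz": -0.95,"turn": 7},{"grip": 8.5,"dx": 0.6,"dy": 1.2,"dz": -1.1,"turn": 8}])

```text
time_s: 9.53
eef_pos: [0.5181, -0.0269, 0.1292]
eef_rot: [-0.069, 0.998, 0.0, 0.0]
force: [-0.9, 2.8, 1.2]
opening: 0.996
```

```bash
python3 look.py 9; python3 -c "
from h import *
s=ld('w9s');print(Ro.from_quat(s['eef_rot']).as_matrix()[:,1])"
```

```text
9.5333 [ 0.5180715  -0.02691599  0.12915767] 0.9961000171064074 [-0.89855768  2.83200359  1.17783104]
[-1.38056637e-01  9.90424323e-01  1.61281520e-04]
```

View pics/w9.png

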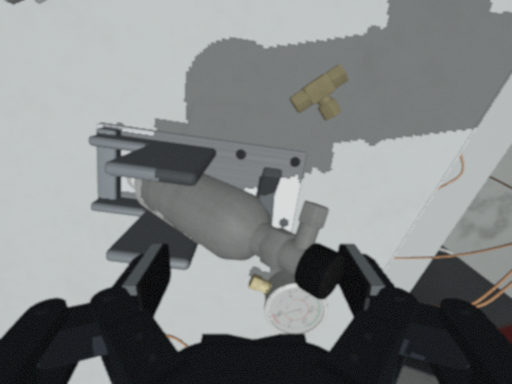

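>>> arm_command(commands=[{"grip": 8.5,"dx": 0.1,"dy": 0.15,"dz": -0.15,"turn": 1},{"grip": 8.5,"dx": 0.15,"dy": 0.3,"dz": -0.3,"turn": 2},{"grip": 8.5,"dx": 0.2,"dy": 0.5,"dz": -0.45,"turn": 3},{"grip": 8.5,"dx": 0.3,"dy": 0.65,"dz": -0.6,"turn": 4},{"grip": 8.5,"dx": 0.35,"dy": 0.8,"dz": -0.75,"turn": 5},{"grip": 8.5,"dx": 0.45,"dy": 1.0,"dz": -0.9,"turn": 6},{"grip": 8.5,"dx": 0.5,"dy": 1.15,"dz": -1.05,"turn": 7},{"grip": 8.5,"dx": 0.6,"dy": 1.3,"dz": -1.2,"turn": 8}])

```text
time_s: 10.3
eef_pos: [0.5238, -0.0142, 0.1169]
eef_rot: [-0.139, 0.99, -0.0, -0.0]
force: [-0.0, 2.9, -1.5]
opening: 0.998
```

>>> arm_command(commands=[{"grip": 8.5,"dx": 0.05,"dy": 0.15,"dz": -0.15,"turn": 1},{"grip": 8.5,"dx": 0.1,"dy": 0.3,"dz": -0.3,"turn": 2},{"grip": 8.5,"dx": 0.15,"dy": 0.45,"dz": -0.45,"turn": 3},{"grip": 8.5,"dx": 0.25,"dy": 0.6,"dz": -0.6,"turn": 4},{"grip": 8.5,"dx": 0.3,"dy": 0.75,"dz": -0.7,"turn": 5},{"grip": 8.5,"dx": 0.3,"dy": 0.8,"dz": -0.7,"turn": 5}])

```text
time_s: 10.8
eef_pos: [0.527, -0.0061, 0.11]
eef_rot: [-0.181, 0.983, -0.0, -0.0]
force: [-0.1, 1.9, -1.5]
opening: 0.996
```

```bash
python3 look.py 10
```

```text
10.8 [ 0.52697138 -0.00605308  0.11001608] 0.9960850922931725 [-0.08086164  1.87797453 -1.51459934]
```

View pics/w10.png

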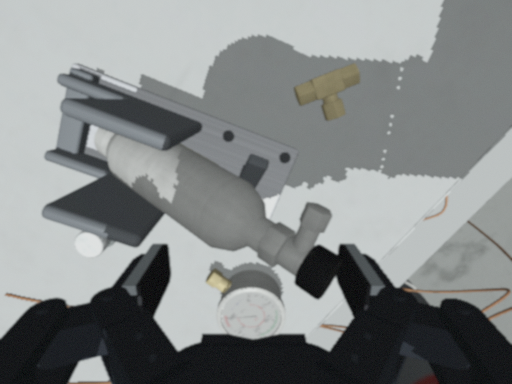

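View pics/m10.png

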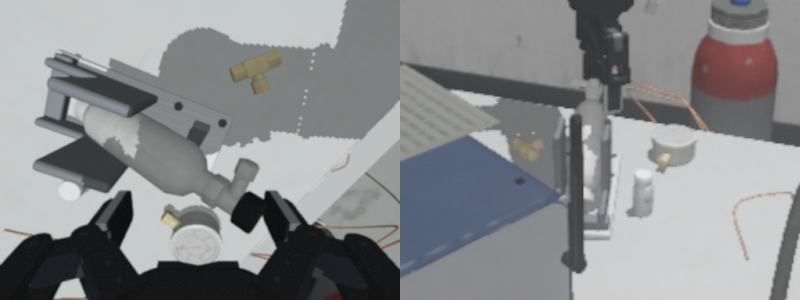

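At about 55° the cylinder is in line with the cradle and the rear finger at (150,280) clears the body. I'll lower it the last stretch more slowly.

>>> arm_command(commands=[{"grip": 8.5,"dx": 0.05,"dy": 0.12,"dz": -0.15,"turn": 1},{"grip": 8.5,"dx": 0.1,"dy": 0.25,"dz": -0.3,"turn": 2},{"grip": 8.5,"dx": 0.15,"dy": 0.37,"dz": -0.45,"turn": 3},{"grip": 8.5,"dx": 0.2,"dy": 0.5,"dz": -0.6,"turn": 4},{"grip": 8.5,"dx": 0.2,"dy": 0.62,"dz": -0.75,"turn": 4},{"grip": 8.5,"dx": 0.2,"dy": 0.75,"dz": -0.9,"turn": 4},{"grip": 8.5,"dx": 0.2,"dy": 0.87,"dz": -1.05,"turn": 4},{"grip": 8.5,"dx": 0.2,"dy": 1.0,"dz": -1.2,"turn": 4}])

```text
time_s: 11.57
eef_pos: [0.5289, 0.0039, 0.0981]
eef_rot: [-0.215, 0.977, -0.0, -0.0]
force: [-0.1, 2.1, -1.2]
opening: 1.0
```

>>> arm_command(commands=[{"grip": 8.5,"dx": 0,"dy": 0.1,"dz": -0.2,"turn": 0},{"grip": 8.5,"dx": 0,"dy": 0.2,"dz": -0.4,"turn": 0},{"grip": 8.5,"dx": 0,"dy": 0.3,"dz": -0.6,"turn": 0},{"grip": 8.5,"dx": 0,"dy": 0.4,"dz": -0.8,"turn": 0},{"grip": 8.5,"dx": 0,"dy": 0.5,"dz": -1.0,"turn": 0},{"grip": 8.5,"dx": 0,"dy": 0.6,"dz": -1.2,"turn": 0},{"grip": 8.5,"dx": 0,"dy": 0.6,"dz": -1.2,"turn": 0}])

```text
time_s: 12.15
eef_pos: [0.5288, 0.0099, 0.0858]
eef_rot: [-0.215, 0.977, 0.0, -0.0]
force: [0.5, 1.9, -0.9]
opening: 0.992
```

```bash
python3 look.py 11
```

```text
12.15 [0.52875958 0.0099254  0.08582512] 0.9920786881585054 [ 0.48635909  1.90045312 -0.93177653]
```

View pics/w11.png

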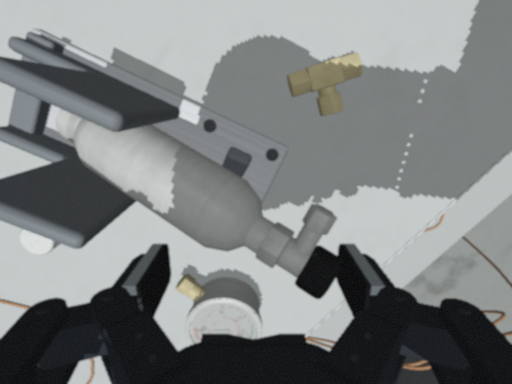

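View pics/m11.png

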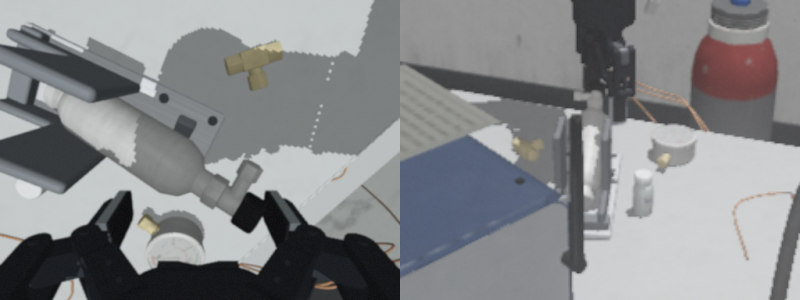

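At about 65° the front finger still carries the cap at (322,270). A few more millimetres should bring it into the V.

>>> arm_command(commands=[{"grip": 8.5,"dx": 0,"dy": 0.07,"dz": -0.2,"turn": 0},{"grip": 8.5,"dx": 0,"dy": 0.15,"dz": -0.4,"turn": 0},{"grip": 8.5,"dx": 0,"dy": 0.22,"dz": -0.6,"turn": 0},{"grip": 8.5,"dx": 0,"dy": 0.3,"dz": -0.8,"turn": 0},{"grip": 8.5,"dx": 0,"dy": 0.37,"dz": -1.0,"turn": 0},{"grip": 8.5,"dx": 0,"dy": 0.45,"dz": -1.2,"turn": 0},{"grip": 8.5,"dx": 0,"dy": 0.52,"dz": -1.3,"turn": 0},{"grip": 8.5,"dx": 0,"dy": 0.6,"dz": -1.4,"turn": 0}])

```text
time_s: 12.92
eef_pos: [0.5293, 0.0157, 0.0723]
eef_rot: [-0.215, 0.977, -0.0, 0.0]
force: [0.1, -1.0, -0.1]
opening: 0.995
```

```bash
python3 look.py 12
```

```text
12.9167 [0.52927818 0.01568379 0.07226413] 0.995377400493159 [ 0.12287951 -0.9566023  -0.10164631]
```

View pics/w12.png

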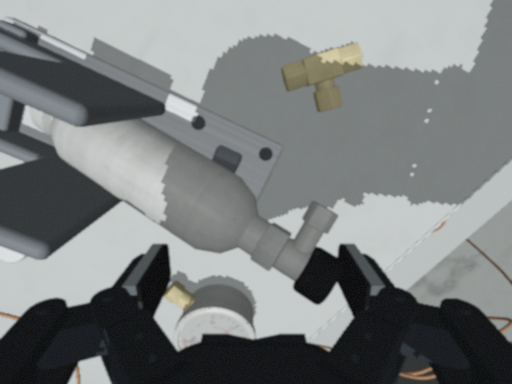

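View pics/m12.png

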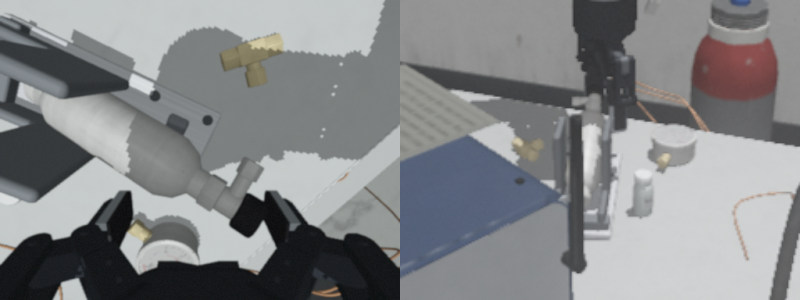

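>>> arm_command(commands=[{"grip": 8.5,"dx": 0,"dy": 0.07,"dz": 0,"turn": 0},{"grip": 8.5,"dx": 0,"dy": 0.15,"dz": 0,"turn": 0},{"grip": 8.5,"dx": 0,"dy": 0.22,"dz": 0,"turn": 0},{"grip": 8.5,"dx": 0,"dy": 0.3,"dz": 0,"turn": 0},{"grip": 8.5,"dx": 0,"dy": 0.37,"dz": 0,"turn": 0},{"grip": 8.5,"dx": 0,"dy": 0.45,"dz": 0,"turn": 0},{"grip": 8.5,"dx": 0,"dy": 0.52,"dz": 0,"turn": 0},{"grip": 8.5,"dx": 0,"dy": 0.6,"dz": 0,"turn": 0}])

```text
time_s: 13.68
eef_pos: [0.529, 0.0219, 0.0723]
eef_rot: [-0.215, 0.977, -0.0, -0.0]
force: [-0.3, 0.2, 0.1]
opening: 0.996
```

```bash
python3 look.py 13
```

```text
13.6833 [0.52899422 0.02188831 0.07231083] 0.9959769168830069 [-0.2750256   0.23455926  0.119199  ]
```

View pics/w13.png

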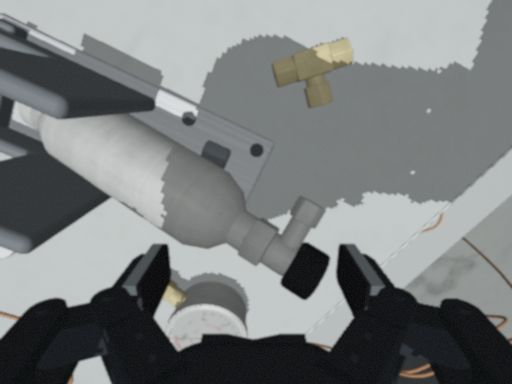

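The cap at (305,270) is now clear of the finger at column 340, so the cylinder lies in the rest by itself. I'll raise the hand straight up.

>>> arm_command(commands=[{"grip": 8.5,"dx": 0,"dy": 0.1,"dz": 1,"turn": 0},{"grip": 8.5,"dx": 0,"dy": 0.1,"dz": 3,"turn": 0},{"grip": 8.5,"dx": 0,"dy": 0.1,"dz": 6,"turn": 0},{"grip": 8.5,"dx": 0,"dy": 0.1,"dz": 9,"turn": 0},{"grip": 8.5,"dx": 0,"dy": 0.1,"dz": 12,"turn": 0},{"grip": 8.5,"dx": -3,"dy": -1.5,"dz": 15,"turn": -6},{"grip": 8.5,"dx": -6,"dy": -4,"dz": 18,"turn": -12},{"grip": 8.5,"dx": -7,"dy": -6,"dz": 20,"turn": -18}])

```text
time_s: 14.45
eef_pos: [0.4567, -0.0384, 0.2741]
eef_rot: [-0.058, 0.998, 0.0, -0.0]
force: [0.8, -0.6, 0.3]
opening: 0.999
```

>>> arm_command(commands=[{"grip": 8.5,"dx": -1,"dy": -1,"dz": 1,"turn": -7},{"grip": 8.5,"dx": -1,"dy": -1,"dz": 1,"turn": -7},{"grip": 8.5,"dx": -1,"dy": -1,"dz": 1,"turn": -7},{"grip": 8.5,"dx": -1,"dy": -1,"dz": 1,"turn": -7},{"grip": 8.5,"dx": -1,"dy": -1,"dz": 1,"turn": -7}])

```text
time_s: 14.87
eef_pos: [0.449, -0.0478, 0.2813]
eef_rot: [0.001, 1.0, -0.0, -0.001]
force: [0.2, -0.3, -0.3]
opening: 0.997
```

```bash
python3 look.py 14;python3 -c "
from h import *
snap('scene','c14.png')"
```

```text
14.8667 [ 0.44903757 -0.04775349  0.28132745] 0.9972014713463057 [ 0.21066192 -0.27482689 -0.32987083]
```

View pics/w14.png

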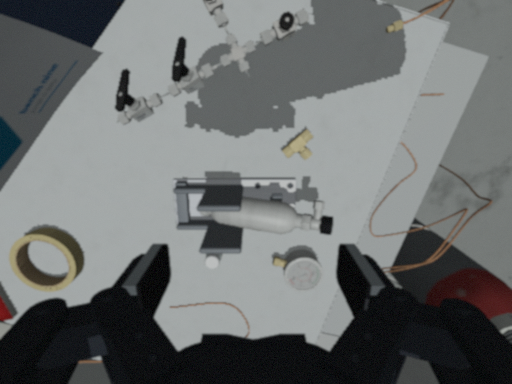

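View pics/m14.png

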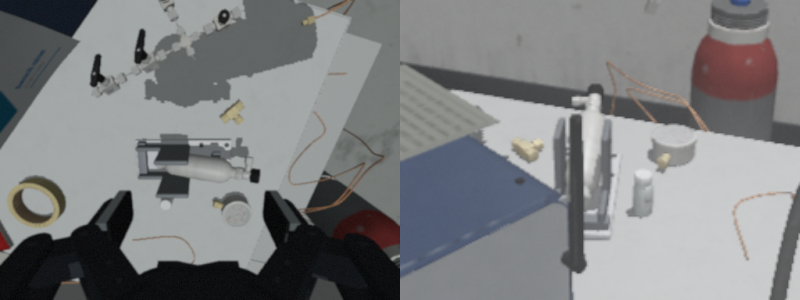

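```bash
python3 -c "
from h import *
w=wcam(ld('w14'),ld('w14s'));b=ld('s14');a=ld('c14')
print(tri(w,(326,225),b,(237,174)))
z=lambda u,v,h:np.round(plane(w,u,v,h),4)
print('cap ctr',z(326,225,.081),'vial',z(212,262,.052),'gauge',z(303,272,.03),'tee',z(298,143,.016))
w1=wcam(ld('w1'),ld('w1s'));q=lambda x,y:(175+x/4.6,120+y/3.7)
print('before',plane(w1,*q(255,440),.052),plane(w1,*q(610,480),.03),plane(w1,*q(600,65),.016))
im=np.hstack([cv2.resize(w['img'][160:300,160:350],(400,295),interpolation=2),cv2.resize(b['img'][150:270,190:290],(354,295)[:2],interpolation=2)])
cv2.imwrite('pics/f.png',im)
"
```

```text
(array([0.51482914, 0.03928317, 0.0818492 ]), np.float64(0.000357025117221118))
cap ctr [0.5154 0.0396 0.081 ] vial [ 0.583  -0.1042  0.052 ] gauge [0.6131 0.0254 0.03  ] tee [0.4262 0.0116 0.016 ]
before [ 0.58313527 -0.10406618  0.052     ] [0.61458166 0.02367188 0.03      ] [0.42899705 0.01260523 0.016     ]
```

View pics/f.png

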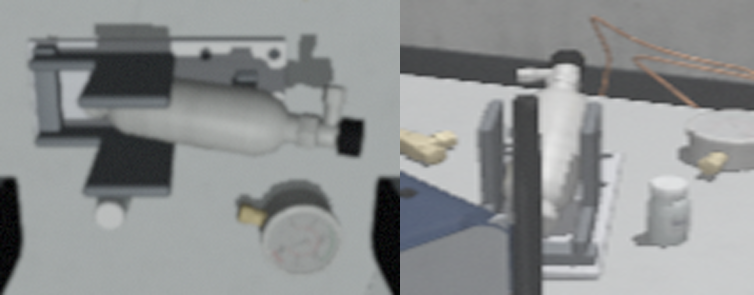

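The cap is on the centre line at about the expected height, and the bystanders haven't moved beyond measurement error. I'm handing the job in.

```bash
python3 -c "
from h import *
print(workorder.sign_off())"
```

```text
the job is handed in; nothing more can be done
None
```

The cylinder now lies in the V rest with its foot in the seat, and I handed the job in at about 15 s of the 51 s allowed. `sign_off()` gives no verdict, so the outcome isn't confirmed.

**What I did:** I put the open fingers on either side of the cap and nudged it over with the rear finger. The front finger then carried the cap's lower rim all the way down to about 70°. From about 40° I turned the hand roughly 25° so the rear finger passed beside the body. Once the cylinder rested by itself, I raised the hand clear of it.

**Last checks:**
- **Cylinder:** triangulated from two views, the middle of the cap is at world (0.515, 0.039, 0.082) m. That is about 101 mm beyond the cradle origin, within 1–2 mm of the centre line, and close to the 83 mm expected for the head.
- **Contact forces:** the wrist force stayed below about 3.5 N in every reading during the tipping.
- **Bystanders:** the vial, gauge and tee are within 3 mm of their first measured places, which is within measurement error.
- **Not measured directly:** I did not measure the foot position, the final tilt angle or the turning speed. The tilt is inferred from the cap height and the finger position, and the foot only looks to be between the cheeks in the pictures.

My first three move calls were refused because rows must contain every key; nothing moved.

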